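Demould a cast printing block

ROBOT

A 7-joint arm with a two-finger parallel gripper is mounted at the origin on the work surface; the furniture and walls round the work are solid. World frame = base frame: x ahead of the robot, y to its left, z up, the work surface at z = 0. Lengths are in m, angles in rad, forces in N, time in s.
With the tool pointing down it reaches from about 0.425 to 0.825 m from the base axis. Payload 3.6 kg.
Tool frame: the origin (TCP) lies where the fingers leave the gripper's body, on its centre line; the fingertips stand 73 mm ahead of it and the grasp point (between the pads) lies 54 mm ahead of it; x points along the fingers, y is the direction in which the jaws open and shut, and the axes are right-handed (so a half turn about x gives the same grasp; the last joint's range is limited). The gripper opens to 85 mm and grips with 20 to 120 N. Pads are 22 mm wide; open, the fingers measure 114 mm over their backs; the gripper's body (76 mm by 85 mm) begins 54 mm behind the grasp point. The pads swing forward as they close: fully open they stand 13 mm farther back than shut.
Start: joints at [1.202, 0.615, -0.013, 1.423, 0.008, 1.103, -0.04], TCP at [0.218, -0.612, 0.304] pointing down, gripper open.
Joint ranges: [-3.12, 3.12], [-0.3, 2.06], [-1.34, 1.32], [0.26, 2.42], [-1.36, 4.5], [0.01, 1.98], [-2.84, 2.84]. Speed limits (rad/s): [2.79, 2.79, 3.14, 3.14, 3.14, 3.14, 3.14].

INTERFACE

Orientations are given as a unit quaternion [x, y, z, w].
In Python, from station import arm, snapshot, camera_info, ticket gives the robot as it stands. Calls block until the motion is done:
- arm.movep(position, orientation): joint-space move of the TCP to a pose.
- arm.line_to(position, velocity=0.15, ori=None): straight line of the TCP; ori=None keeps the orientation; velocity is the mean speed in m/s.
- arm.move_j(angles): joint-space move.
- arm.move_gripper(opening, effort=None): opening from 0.0 (shut) to 1.0 (fully open); effort is the grip in N (None keeps the last); returns when the fingers have stopped.
- arm.pause(seconds).
- arm.ik(position, orientation): joint angles nearest the present ones, or None.
- snapshot(name): name is "scene" or "top" or "wrist"; returns the picture (400x640x3 uint8, blue, green, red); there is no depth.
- camera_info(name): a dict with "fx", "fy", "cx", "cy" (pixels), "R" (3x3) and "t" (3): a world point X has camera coordinates R X + t; the wrist camera has in their place "T_tool_cam" (4x4, takes a point from camera to tool coordinates, whose origin is the TCP and whose axes are the tool frame's). Camera axes: x right, y down, z forward; pixel columns grow to the right and rows downward; lengths in m; the calibration is good to about 2 mm. A picture is of the moment at which its call begins: read the wrist's pose just before it. camera_info takes no time and is no camera call.
A pose or a line that the arm cannot do raises arm.MotionError and nothing moves.
- ticket.finish_job(): hands the job in, once; it reports no verdict.
Readings, each from a call of its own:
- arm.read_time(): time.
- arm.read_joint_positions(): joint angles.
- arm.read_dq(): joint speeds.
- arm.read_effort(): joint torques, N m.
- arm.read_tool_pos(): TCP position.
- arm.read_eef_rot(): TCP orientation.
- arm.read_ft_force(): force on the tool from outside, world axes, zero at the start.
- arm.read_wrist_torque(): the same for the moment, N m.
- arm.read_opening(): opening from 0.0 (shut) to 1.0 (fully open).
Only numpy, scipy, OpenCV 4.12 (cv2) and the standard library are available. Lean on these libraries where they do the work, as an engineer would, in place of code of your own. Each camera call takes 0.05 s, during which the arm holds its last target.

TASK

A printing block has set in its tilted casting mould. Lift the mould's cover off its dowels and lay it flat, hat up, in the cork-lined tray; then draw the casting straight out of the cavity by its grip and hang it by its shoulders on the two rails of the curing rack, in the free half beside the finished block, so that its relief face touches nothing. Set both parts down gently without dropping them, and leave the other things on the table as they are.

Things in the scene. Friction and masses are not known exactly. Their poses are not given: they have to be found in the camera images.
- mould: Lower mould half, aluminium block 92x136x33 mm on a fixed grey cradle (150 x 170 mm), tilted 30 deg to the robot's left. Origin: middle of its upper face, 86 mm above the table; z square out of that face, x up the slope, y along the long side. Cavity: pocket 63x87, 8 deep, then 45x67 down to 23 mm. Two dowels 8 mm thick, 14 high on the face at y = +-56 mm.
- cover: Loose upper mould half, aluminium, 0.35 kg: plate 84x132x8 mm, on it a hollow hat 32 (x) x 70 (y) mm, its top 37 mm above the underside, with a pouring cup to 43 mm. At the start on the mould's face, the dowels in its two 10 mm holes. Origin: middle of the underside; z up through the hat, y along the long side. Grip the hat's two long sides (32 mm).
- casting: Cast printing block, pale resin, 0.11 kg, at the start in the cavity under the cover. Relief body 41x63 mm, 14 high; on it a shoulder plate 60x84 mm from 14 to 21 mm above the origin; on top a grip rib 14 (x) x 50 (y) mm, up to 49 mm. Origin: middle of the relief face (underside); z up through the grip, y along the long side. In the mould only the grip stands out.
- rack: Curing rack (fixed), wooden base 92x226 mm, two aluminium angle rails along y between 66 mm high end cheeks. Origin: on the table under its middle. Ledges 56 mm above the table, gap between them 48 mm (x = -24 to 24), outer lips at x = +-34 stand 5 mm over the ledges. A finished block hangs at y = -58 mm; the half at positive y is free, as far as the cheek at y = 102 mm.
- rack_free (a point): Middle of the rack's free half, at ledge height (rack x = 0, y = 50, z = 56 mm). It turns with the rack.
- tray: The cover's tray (fixed), shallow, pale wood, outside 106x154x28 mm, inside 94x142 mm, cork floor 19 mm above the table. Origin: on the table under its middle; y along the long side.
- old_casting: The finished block, the same shape as the casting, hanging loose in the rack at about y = -58 mm. Origin as for the casting. Leave it.
- stamp_a: Bystander: wooden block stamp with square pattern, 55 x 56 x 27 mm, origin under its middle.
- stamp_b: Bystander: wooden block stamp with round dots, 55 x 65 x 27 mm, origin under its middle.
- cup_clear: Bystander: small clear cup, 71 mm wide, 42 mm high, origin under its middle.
- jar: Bystander: glass jar with screw lid, 52 mm wide, 71 mm high, origin under its middle.
- brush: Bystander: small flat paint brush lying on the table, 15 x 187 x 8 mm (length along its y), origin under its middle.

How it is judged:
By the outcome, as a careful person would: the job done as asked, in the order asked, and still so for the second after the job is handed in, with the robot touching nothing.
It also fails if it takes over 69 s, if anything falls off the work surface, if the arm or the gripper's body presses on something with over 40 N, if the wrist force passes 120 N, or if a joint passes its speed limit or range.

## Working session

There is one attempt and no reset: what is moved stays moved. The work goes in short steps, each a Python script; the robot and the scene stay as the last script left them, time stands still between calls to the robot, and variables do not carry over. Pictures are saved under pics/ and viewed, and the job is handed in when it is done.

```bash
ls; mkdir -p pics; python3 - <<'E'
from station import arm, snapshot, camera_info
import cv2, numpy as np
np.set_printoptions(precision=4,suppress=True)
for n in ["scene","top","wrist"]:
    cv2.imwrite(f"pics/{n}0.png",snapshot(n)); print(n,camera_info(n))
print(arm.read_time(),arm.read_tool_pos(),arm.read_eef_rot(),arm.read_opening())
E
```

```text
pics
scene {'fx': 446.6355698241031, 'fy': 446.6355698241031, 'cx': 321.3871191472044, 'cy': 206.69079014831405, 'R': array([[-0.7439, -0.6683,  0.0006],
       [-0.4481,  0.4981, -0.7424],
       [ 0.4958, -0.5526, -0.67  ]]), 't': array([0.2988, 0.275 , 1.2069])}
top {'fx': 442.1627028636316, 'fy': 442.1627028636316, 'cx': 316.6145224938959, 'cy': 197.2272450195464, 'R': array([[ 0.0182, -0.9998,  0.0085],
       [-0.9926, -0.0191, -0.1198],
       [ 0.12  , -0.0062, -0.9928]]), 't': array([-0.0855,  0.45  ,  1.2022])}
wrist {'fx': 352.00466220196165, 'fy': 352.00466220196165, 'cx': 323.65547586793895, 'cy': 191.02061310012627, 'T_tool_cam': array([[ 0.0001, -0.3019,  0.9533, -0.0691],
       [ 1.    , -0.0003, -0.0002,  0.0009],
       [ 0.0003,  0.9533,  0.3019, -0.0768],
       [ 0.    ,  0.    ,  0.    ,  1.    ]])}
0.15 [ 0.2177 -0.612   0.303 ] [-0.6967 -0.121   0.6969 -0.1196] 0.9987229925126344
```

View pics/top0.png

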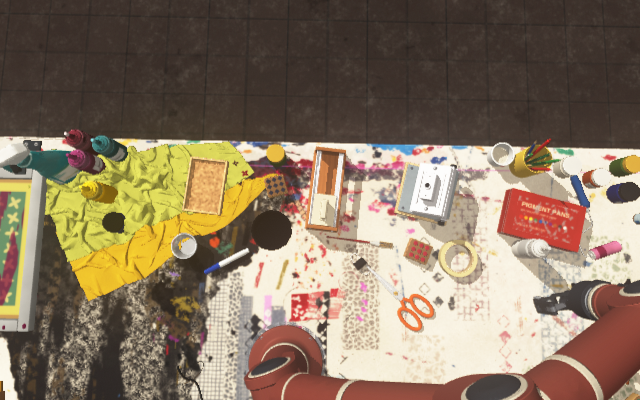

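View pics/scene0.png

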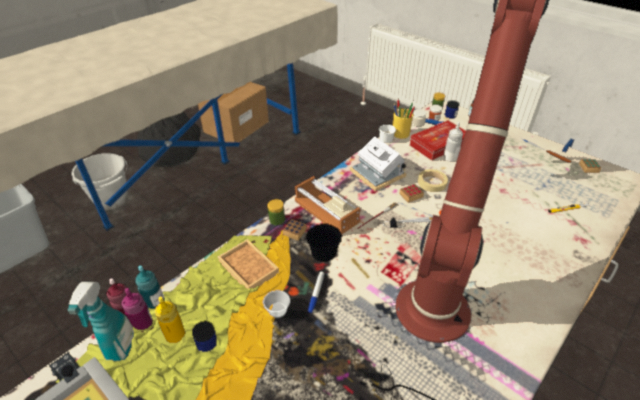

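View pics/wrist0.png

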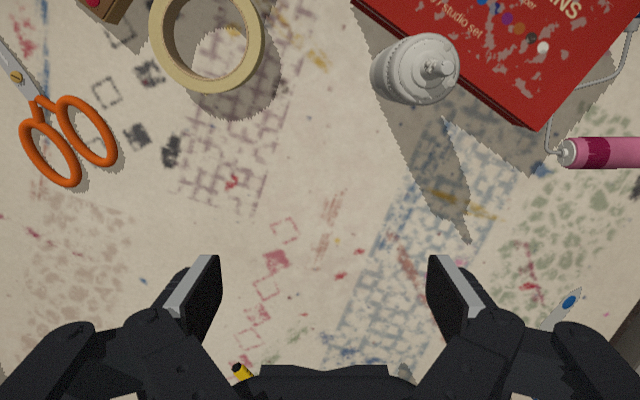

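The top view shows the tray at about (206,185), the rack at (326,188) and the mould with its cover at (427,190). I'll zoom in on those.

```bash
python3 - <<'E'
from station import camera_info
import cv2, numpy as np
np.set_printoptions(precision=4,suppress=True)
im=cv2.imread('pics/top0.png')
cv2.imwrite('pics/top_m.png',cv2.resize(im[150:235,380:480],None,fx=7,fy=7,interpolation=cv2.INTER_CUBIC))
cv2.imwrite('pics/top_r.png',cv2.resize(im[140:240,170:360],None,fx=4.2,fy=4.2,interpolation=cv2.INTER_CUBIC))
im=cv2.imread('pics/scene0.png')
cv2.imwrite('pics/scene_m.png',cv2.resize(im[120:240,280:420],None,fx=5,fy=5,interpolation=cv2.INTER_CUBIC))
for n in ['scene','top']:
    c=camera_info(n); print(n,-c['R'].T@c['t'])
c=camera_info('top')
def ray(u,v,z):
    C=-c['R'].T@c['t']; d=c['R'].T@np.array([(u-c['cx'])/c['fx'],(v-c['cy'])/c['fy'],1]); return C+d*(z-C[2])/d[2]
print(ray(206,185,.02),ray(326,188,.05),ray(427,190,.09))
E
```

```text
scene [-0.2528  0.7296  1.0126]
top [ 0.304  -0.0694  1.2481]
[0.4809 0.2333 0.02  ] [ 0.4747 -0.1022  0.05  ] [ 0.4688 -0.3687  0.09  ]
```

View pics/top_m.png

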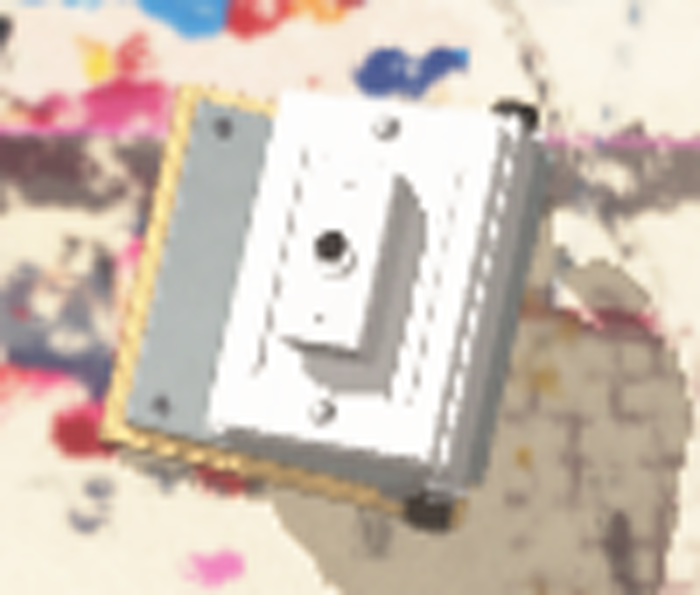

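View pics/top_r.png

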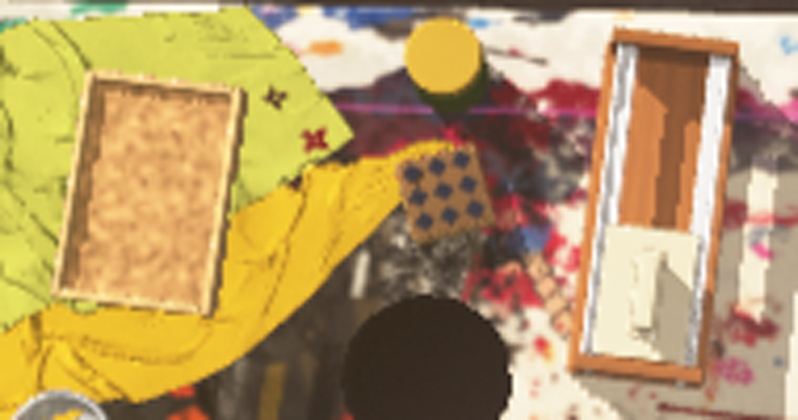

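View pics/scene_m.png

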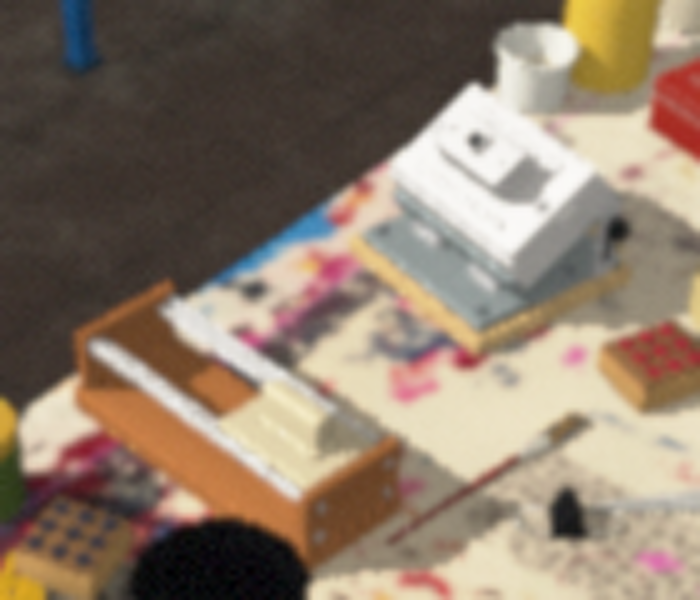

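```bash
cat > h.py <<'E'
from station import arm, snapshot, camera_info, ticket
import cv2, numpy as np
from scipy.spatial.transform import Rotation as Rot
np.set_printoptions(precision=4,suppress=True)
def fixray(n,u,v):
    c=camera_info(n); R=c['R']; C=-R.T@c['t']; d=R.T@np.array([(u-c['cx'])/c['fx'],(v-c['cy'])/c['fy'],1]); return C,d/np.linalg.norm(d)
def wristray(p,q,u,v):
    c=camera_info('wrist'); T=np.eye(4); T[:3,:3]=Rot.from_quat(q).as_matrix(); T[:3,3]=p
    T=T@c['T_tool_cam']; d=T[:3,:3]@np.array([(u-c['cx'])/c['fx'],(v-c['cy'])/c['fy'],1]); return T[:3,3],d/np.linalg.norm(d)
def onplane(ray,P,n):
    C,d=ray; n=np.array(n,float); return C+d*(np.dot(np.array(P)-C,n)/np.dot(d,n))
def wsnap(name):
    p=np.array(arm.read_tool_pos()); q=np.array(arm.read_eef_rot()); im=snapshot('wrist')
    cv2.imwrite(f'pics/{name}.png',im); np.savez(f'pics/{name}.npz',p=p,q=q); return im,p,q
def wload(name):
    d=np.load(f'pics/{name}.npz'); return cv2.imread(f'pics/{name}.png'),d['p'],d['q']
def mframe(yaw,tilt=np.pi/6):
    # columns x(up slope),y(long),z normal ; yaw of y axis from world x
    y=np.array([np.cos(yaw),np.sin(yaw),0]); left=np.array([-np.sin(yaw),np.cos(yaw),0])
    z=np.cos(tilt)*np.array([0,0,1])+np.sin(tilt)*left; x=np.cross(y,z); return np.c_[x,y,z]
def toolq(F,s):
    # tool x=-z_F, tool y = s*x_F
    X=-F[:,2]; Y=s*F[:,0]; return Rot.from_matrix(np.c_[X,Y,np.cross(X,Y)]).as_quat()
def stat(): print('t',round(arm.read_time(),2),'p',np.array(arm.read_tool_pos()),'open',round(arm.read_opening(),4),'F',np.array(arm.read_ft_force()))
E
python3 - <<'E'
from h import *
Z=[0,0,1]
up=lambda x,y,x0,y0,s:(x0+(x+.5)/s-.5,y0+(y+.5)/s-.5)
d=[onplane(fixray('top',*up(x,y,380,150,7)),[0,0,.098],Z) for x,y in [(386,127),(323,410)]]
v=d[0]-d[1]; print('dowels',d,np.linalg.norm(v),'want .112'); yaw=np.arctan2(v[1],v[0])
F=mframe(yaw); O=(d[0]+d[1])/2-F[:,2]*.014; print('mould',O,np.degrees(yaw))
r=[onplane(fixray('top',*up(x,y,170,140,4.2)),[0,0,.066],Z) for x,y in [(617,30),(738,44),(570,368),(702,382)]]
print('rack',np.mean(r,0), [np.linalg.norm(r[i]-r[j]) for i,j in [(0,1),(2,3),(0,2),(1,3)]],[np.degrees(np.arctan2(*(r[j]-r[i])[[1,0]])) for i,j in [(1,0),(3,2),(2,0),(3,1)]])
r=[onplane(fixray('top',*up(x,y,170,140,4.2)),[0,0,.028],Z) for x,y in [(90,71),(245,88),(54,295),(212,316)]]
print('tray',np.mean(r,0), [np.linalg.norm(r[i]-r[j]) for i,j in [(0,1),(2,3),(0,2),(1,3)]],[np.degrees(np.arctan2(*(r[j]-r[i])[[1,0]])) for i,j in [(1,0),(3,2),(2,0),(3,1)]])
for s in (1,-1):
    q=toolq(F,s); p=O+F[:,2]*.21; print(s,arm.ik(p,q), arm.ik(O+F[:,2]*.085,q))
E
```

```text
dowels [array([ 0.5277, -0.3878,  0.098 ]), array([ 0.4197, -0.3627,  0.098 ])] 0.11086792505581346 want .112
mould [ 0.4721 -0.3821  0.0859] -13.086874347660798
rack [ 0.4718 -0.1018  0.066 ] [np.float64(0.07917233308981234), np.float64(0.08438531641505916), np.float64(0.2215862763788314), np.float64(0.2206581172132826)] [np.float64(84.41732440637446), np.float64(85.01966599939053), np.float64(-6.707677463002895), np.float64(-5.359951249879759)]
tray [0.479  0.2329 0.028 ] [np.float64(0.10420296894041343), np.float64(0.10501863075423333), np.float64(0.15126587477968834), np.float64(0.15359570721881274)] [np.float64(84.77995540463452), np.float64(83.50400744456462), np.float64(-5.994112289610836), np.float64(-5.687800240977512)]
1 [-0.0671  0.5827  0.5229  1.8173  0.352   0.7585 -1.6798] [-0.011   0.7973  0.6442  1.8834  0.1507  0.4553 -1.4861]
-1 [ 0.5329  0.564  -0.4056  1.7979  0.8793  1.0573  0.9777] [ 0.5552  0.7179 -0.2734  1.8648  1.0511  0.8332  0.8576]
```

```bash
python3 - <<'E'
from h import *
for nm,O,yaw,hts in [('tray',[.479,.2329,.019],-5.8,[.2,.086]),('rack',[.4718+.05,-.1018-.005,.042],-5.8,[.25,.097])]:
    F=mframe(np.radians(yaw),0)
    for s in (1,-1):
        for h in hts: print(nm,s,h,arm.ik(np.array(O)+[0,0,h],toolq(F,s)))
F=mframe(np.radians(-13.1)); O=np.array([.4721,-.3821,.086])
arm.movep(O+F[:,2]*.215,toolq(F,-1)); stat(); wsnap('w1')
E
```

```text
tray 1 0.2 [-0.3313  0.5488 -0.2435  1.8613  0.1849  0.7533 -2.3478]
tray 1 0.086 [-0.5393  0.7205  0.0704  1.9504 -0.1018  0.4741 -2.0678]
tray -1 0.2 [ 0.1082  0.7354 -0.9966  1.8482  0.7428  0.9842  0.254 ]
tray -1 0.086 [-0.1178  0.7953 -0.5959  1.937   0.7365  0.6393  0.2796]
rack 1 0.25 [ 0.1861  0.4457 -0.0369  1.7798  0.0201  0.9164 -1.5314]
rack 1 0.097 [ 0.1274  0.6619  0.0512  1.9322 -0.0603  0.5488 -1.4528]
rack -1 0.25 [ 0.649   0.54   -0.7521  1.7657  0.4286  1.007   1.2029]
rack -1 0.097 [ 0.5525  0.74   -0.6185  1.9187  0.6569  0.6947  1.0033]
t 1.68 p [ 0.4956 -0.2793  0.2723] open 1.001 F [-0.0904  0.6314  0.1341]
```

View pics/w1.png

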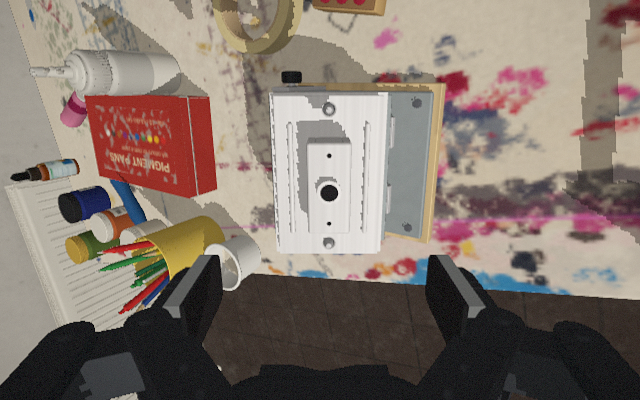

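The wrist view shows the cover square on. The dowels are at about (329,109) and (329,243), and the hat top runs from (308,138) to (350,233).

```bash
python3 - <<'E'
import cv2
im=cv2.imread('pics/w1.png')
cv2.imwrite('pics/w1z.png',cv2.resize(im[80:265,255:455],None,fx=3.2,fy=3.2,interpolation=cv2.INTER_CUBIC))
E
```

```text
(no output)
```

View pics/w1z.png

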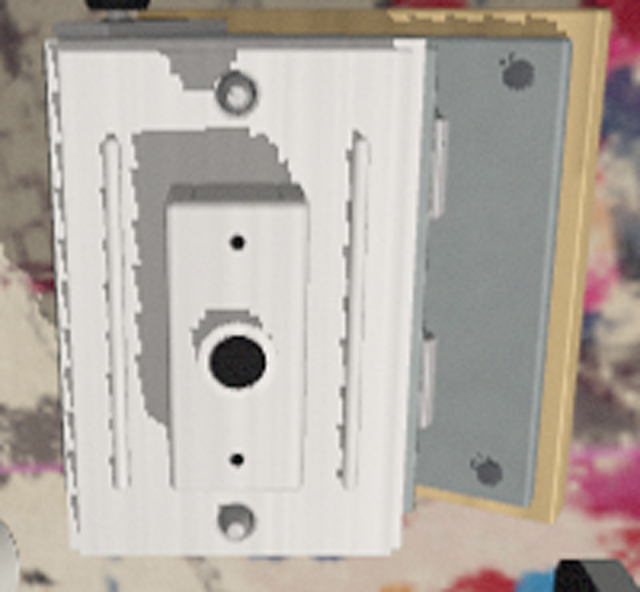

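```bash
python3 - <<'E'
from h import *
F=mframe(np.radians(-13.1)); O=np.array([.4721,-.3821,.086]); _,p,q=wload('w1')
def m(x,y,h):
    r=wristray(p,q,255+(x+.5)/3.2-.5,80+(y+.5)/3.2-.5); return F.T@(onplane(r,O+F[:,2]*h,F[:,2])-O)
for n,x,y,h in [('hat',167,203,.037),('hat',306,203,.037),('hat',302,488,.037),('hat',173,488,.037),('vent',237,242,.037),('vent',237,460,.037),('cup',237,361,.043),('dow',237,92,.014),('dow',237,521,.014),('plate',48,52,.008),('plate',423,50,.008),('plate',400,551,.008),('plate',80,551,.008)]: print(n,m(x,y,h)*1000)
E
```

```text
hat [ 14.1139 -35.2774  37.    ]
hat [-16.3888 -35.1955  37.    ]
hat [-16.7541  32.7516  37.    ]
hat [13.862  32.6897 37.    ]
vent [ -1.2597 -26.5482  37.    ]
vent [-1.3212 25.557  37.    ]
cup [-1.2221 -0.7733 43.    ]
dow [ -1.484  -57.3832  14.    ]
dow [-1.6135 52.3161 14.    ]
plate [ 43.0579 -66.3015   8.    ]
plate [-45.3766 -66.492    8.    ]
plate [-45.7171  64.1597   8.    ]
plate [40.7378 63.9989  8.    ]
```

```bash
python3 - <<'E'
from h import *
F=mframe(np.radians(-13.1)); O=np.array([.4721,-.3821,.086])+F@[-.0013,-.0012,.00075]
np.savez('mould.npz',O=O,F=F); print(O)
q=toolq(F,-1)
arm.move_gripper(0.75,60)
arm.movep(O+F[:,2]*.15,q)
arm.line_to(O+F[:,2]*.083,0.08); stat()
arm.move_gripper(0.0,60); stat(); print(arm.read_wrist_torque())
cv2.imwrite('pics/s2.png',snapshot('scene')[120:240,280:420].repeat(5,0).repeat(5,1)); wsnap('w2')
E
```

```text
[ 0.4713 -0.3804  0.086 ]
t 3.42 p [ 0.4811 -0.3397  0.1582] open 0.7475 F [-0.6307  0.1211  0.1628]
t 3.82 p [ 0.4813 -0.3391  0.1582] open 0.365 F [0.3221 2.3982 1.9446]
[ 0.7774 -0.1193 -0.0491]
```

View pics/w2.png

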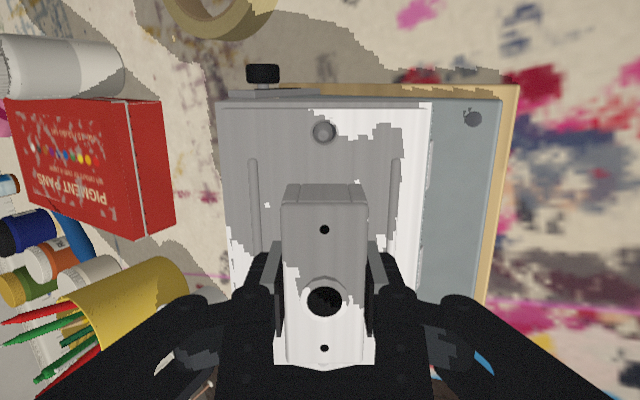

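View pics/s2.png

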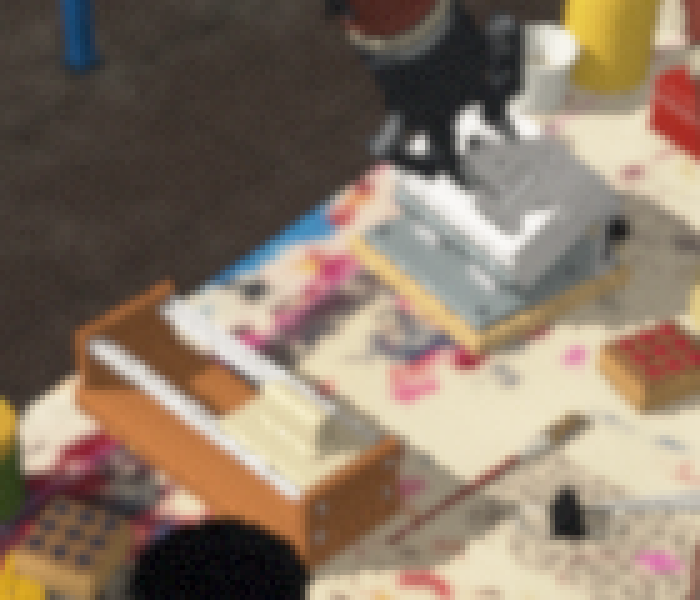

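The hat is gripped at 31 mm of jaw opening, which agrees with its width, and the side force is only about 3 N. Next I draw the cover off along the normal.

```bash
python3 - <<'E'
from h import *
d=np.load('mould.npz');O,F=d['O'],d['F']
p=np.array(arm.read_tool_pos())
arm.line_to(p+F[:,2]*.022,0.04); stat()
arm.line_to(p+F[:,2]*.10,0.12); stat(); wsnap('w3')
E
```

```text
t 4.63 p [ 0.4836 -0.3285  0.1772] open 0.3618 F [-0.143   0.3172 -3.4777]
t 5.43 p [ 0.4919 -0.2909  0.2443] open 0.3659 F [-0.175   0.3095 -3.0587]
```

View pics/w3.png

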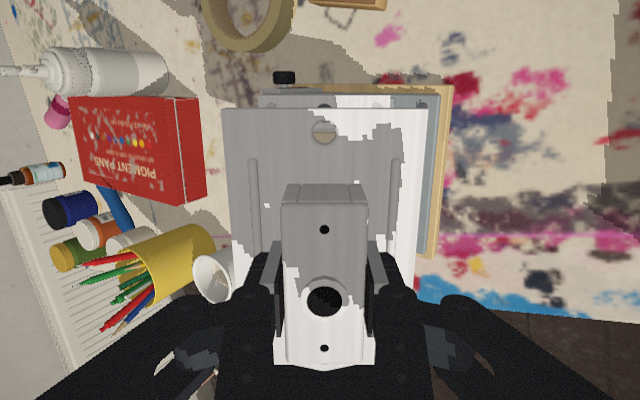

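```bash
python3 - <<'E'
from h import *
_,p,q=wload('w3'); R=Rot.from_quat(q).as_matrix()
for u,v,h in [(324,230,.046),(324,348,.046),(325,298,.040),(324,133,.075)]:
    print(R.T@(onplane(wristray(p,q,u,v),p+R[:,0]*h,R[:,0])-p)*1000)
Ft=mframe(np.radians(-5.8),0); qt=toolq(Ft,-1)
arm.movep([.47,-.15,.30],toolq(mframe(np.radians(-8),0),-1)); stat()
arm.movep([.479,.2329,.24],qt); stat(); wsnap('w4'); cv2.imwrite('pics/t4.png',snapshot('top'))
E
```

```text
[ 46.      -0.1081 -25.7693]
[46.     -0.0673 25.1183]
[40.      0.269  -1.9755]
[ 75.     -0.132 -55.912]
t 6.22 p [ 0.4693 -0.1518  0.2992] open 0.3637 F [-0.0787 -0.6056 -3.5109]
t 7.66 p [0.48   0.231  0.2397] open 0.3591 F [-0.1154 -0.662  -2.8286]
```

View pics/w4.png

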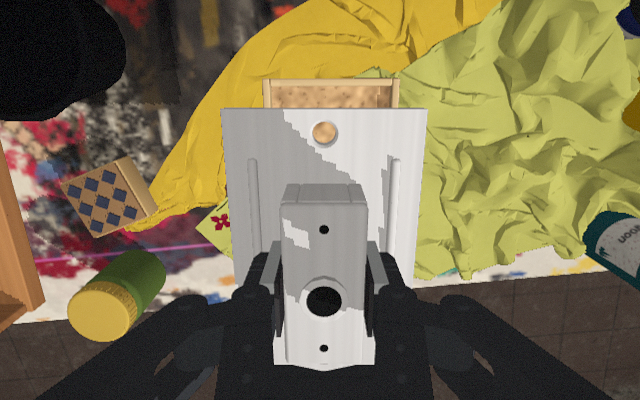

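The cover is held centred and the tray's near edge shows at about row 80, columns 263 to 398. I'll measure that edge precisely.

```bash
python3 - <<'E'
import cv2
im=cv2.imread('pics/w4.png')
cv2.imwrite('pics/w4z.png',cv2.resize(im[65:125,245:415],None,fx=4.7,fy=4.7,interpolation=cv2.INTER_CUBIC))
E
```

```text
(no output)
```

View pics/w4z.png

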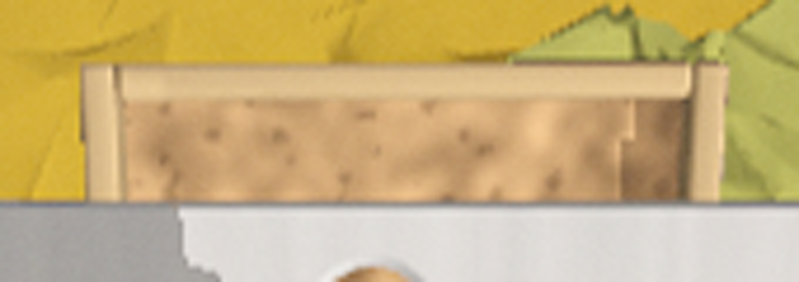

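```bash
python3 - <<'E'
from h import *
_,p,q=wload('w4')
T0=np.array([.479,.2329,0]);
P=[]
for x,y in [(82,64),(728,66),(119,97),(692,97),(122,200),(690,200)]:
    w=onplane(wristray(p,q,245+(x+.5)/4.7-.5,65+(y+.5)/4.7-.5),[0,0,.028],[0,0,1]); P.append(w)
P=np.array(P); print(P)
# x_tray direction: right->left? tray x = cross(y,z) => world -y
for a,b in [(0,1),(2,3),(4,5)]:
    v=P[a]-P[b]; print(np.linalg.norm(v), 'yaw',np.degrees(np.arctan2(v[1],v[0]))+90)
for a,b in [(2,4),(3,5)]:
    v=P[b]-P[a]; print(np.degrees(np.arctan2(v[1],v[0])))
for yaw in (-5.8,-6.0):
    F=mframe(np.radians(yaw),0); print((P[0]+P[1])/2+F[:,1]*.077,(P[2]+P[3])/2+F[:,1]*.071)
E
```

```text
[[0.3972 0.1912 0.028 ]
 [0.4084 0.2949 0.028 ]
 [0.4029 0.1964 0.028 ]
 [0.4126 0.2889 0.028 ]
 [0.4191 0.1944 0.028 ]
 [0.4289 0.2879 0.028 ]]
0.1043870437189235 yaw -6.158657447807556
0.09310134903555854 yaw -5.986870585091864
0.09396309571599175 yaw -5.977565039159245
-6.8603736061032246
-3.8355034173333413
[0.4794 0.2353 0.028 ] [0.4784 0.2355 0.028 ]
[0.4794 0.235  0.028 ] [0.4783 0.2352 0.028 ]
```

```bash
python3 - <<'E'
from h import *
stat()
F=mframe(np.radians(-6),0); q=toolq(F,-1)
c=np.array([.479,.2347,0])+F[:,1]*.0003
arm.line_to(c+[0,0,.13],0.12,q); arm.pause(.2); stat(); im,p,qq=wsnap('w5')
cv2.imwrite('pics/w5z.png',cv2.resize(im[60:260,200:450],None,fx=3,fy=3,interpolation=cv2.INTER_CUBIC))
E
```

```text
t 7.76 p [0.48   0.2309 0.2399] open 0.3677 F [-0.0479 -0.1357 -3.0317]
t 9.03 p [0.4796 0.2348 0.1307] open 0.3607 F [ 0.0933  0.5627 -3.7299]
```

View pics/w5z.png

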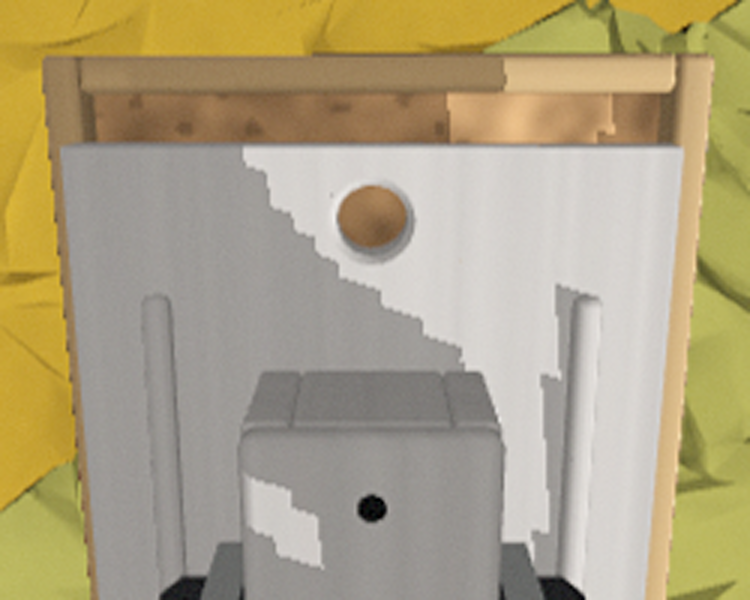

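```bash
python3 - <<'E'
from h import *
F=mframe(np.radians(-6),0); q=toolq(F,-1)
c=np.array([.479,.2356,0])+F[:,1]*.0003
arm.line_to(c+[0,0,.114],0.06,q); arm.pause(.1); stat(); im,p,qq=wsnap('w6')
cv2.imwrite('pics/w6z.png',cv2.resize(im[60:260,200:450],None,fx=3,fy=3,interpolation=cv2.INTER_CUBIC))
E
```

```text
t 9.59 p [0.4793 0.2357 0.1139] open 0.3621 F [ 0.0249  1.1092 -2.417 ]
```

View pics/w6z.png

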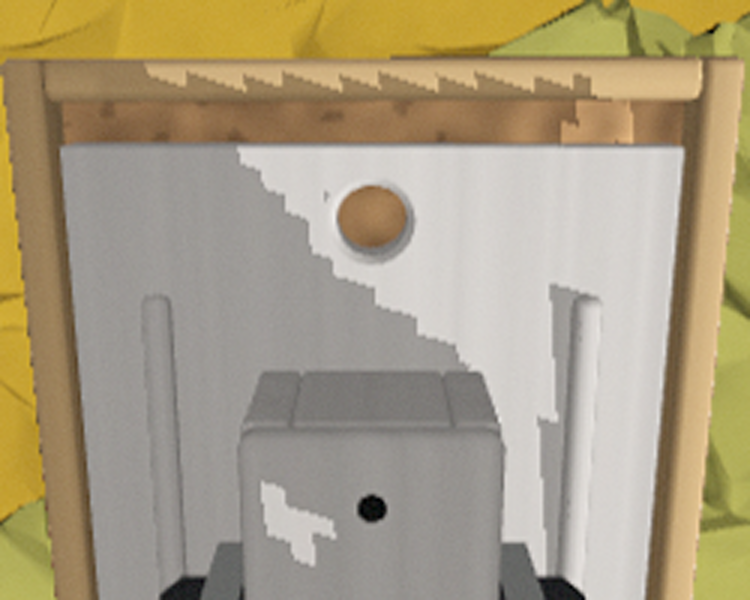

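```bash
python3 - <<'E'
from h import *
_,p,q=wload('w6'); F=mframe(np.radians(-6),0)
def at(x,y,z): return F.T@onplane(wristray(p,q,200+(x+.5)/3-.5,60+(y+.5)/3-.5),[0,0,z],[0,0,1])
print(at(372,146,.039),at(372,100,.028),at(62,150,.039)[0],at(684,150,.039)[0],at(45,100,.028)[0],at(702,100,.028)[0])
E
```

```text
[-0.2836  0.3862  0.039 ] [-0.2836  0.3807  0.028 ] -0.24233771222349243 -0.3252098752305465 -0.23737645309392807 -0.3303157207677961
```

Centring is good: the gaps are 5.5 mm at the near end and 5.0 and 5.1 mm at the sides. I'll lower the cover slowly until it touches.

```bash
python3 - <<'E'
from h import *
F=mframe(np.radians(-6),0); q=toolq(F,-1)
c=np.array([.479,.2356,0])+F[:,1]*.0001
arm.line_to(c+[0,0,.106],0.05,q)
z=.106
fs=[]
while z>.095:
    z-=.0007; arm.line_to(c+[0,0,z],0.03); f=np.mean([arm.read_ft_force()[2] for _ in range(4)]); fs.append((round(z,4),round(f,2)))
    if f>1.5: break
print(fs); stat(); print(arm.read_wrist_torque())
E
```

```text
[(0.1053, np.float64(-3.31)), (0.1046, np.float64(-3.89)), (0.1039, np.float64(-2.48)), (0.1032, np.float64(-3.06)), (0.1025, np.float64(-2.38)), (0.1018, np.float64(6.12))]
t 11.45 p [0.4791 0.2357 0.1026] open 0.3626 F [-1.0512 -1.4276  6.1234]
[-0.204   0.3154  0.0008]
```

```bash
python3 - <<'E'
from h import *
arm.move_gripper(0.6); p=np.array(arm.read_tool_pos()); stat()
arm.line_to(p+[0,0,.03],0.08); arm.line_to(p+[0,0,.14],0.25); stat(); im,_,_=wsnap('w7')
E
```

```text
t 11.78 p [0.4792 0.2357 0.1017] open 0.6019 F [-0.3018 -0.2116  0.2576]
t 12.9 p [0.4789 0.2352 0.2413] open 0.5994 F [-0.4912 -1.0912  0.2779]
```

View pics/w7.png

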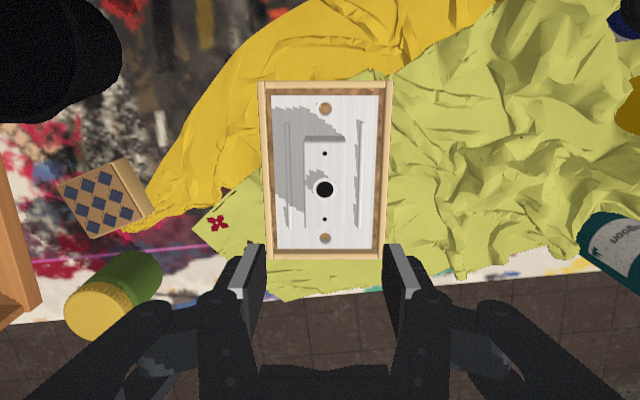

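The cover lies flat inside the tray. Now a look at the rack on the way back.

```bash
python3 - <<'E'
from h import *
F=mframe(np.radians(-5.8),0); q=toolq(F,-1)
arm.move_gripper(0.75)
arm.movep(np.array([.4718,-.1018,.27])+F[:,1]*.05,q); arm.pause(.1); stat(); im,_,_=wsnap('w8')
E
```

```text
t 14.64 p [ 0.5218 -0.1047  0.2702] open 0.7468 F [ 0.1068 -0.166  -0.2088]
```

View pics/w8.png

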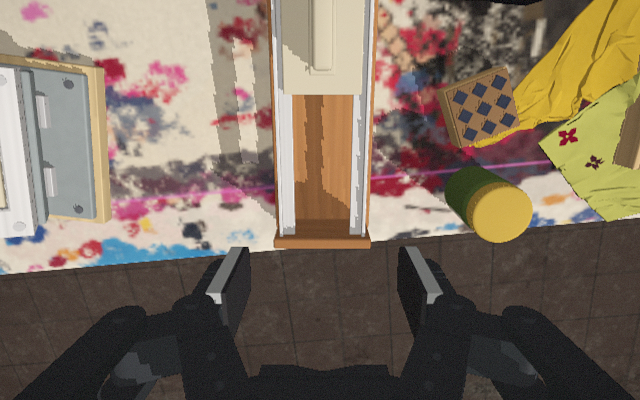

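```bash
python3 - <<'E'
import cv2
im=cv2.imread('pics/w8.png')
cv2.imwrite('pics/w8a.png',cv2.resize(im[70:260,258:388],None,fx=5,fy=3,interpolation=cv2.INTER_CUBIC))
E
```

```text
(no output)
```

View pics/w8a.png

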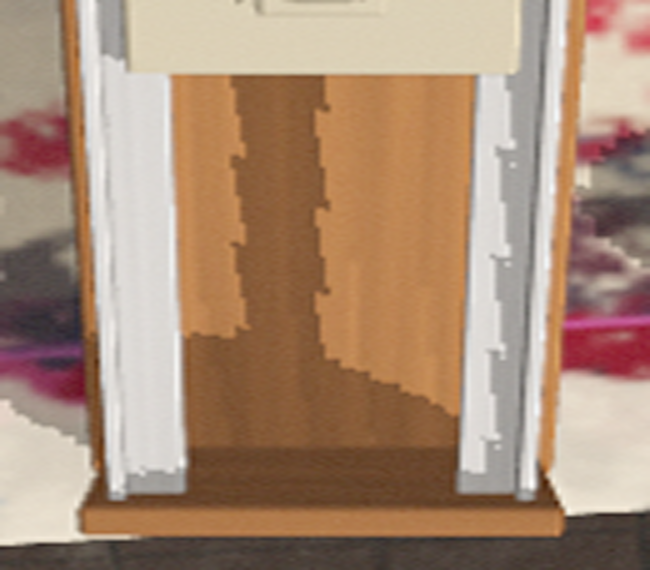

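```bash
python3 - <<'E'
from h import *
_,p,q=wload('w8')
F=mframe(np.radians(-5.8),0); R0=np.array([.4718,-.1018,0])
def at(x,y,z): return 1000*F.T@(onplane(wristray(p,q,258+(x+.5)/5-.5,70+(y+.5)/3-.5),[0,0,z],[0,0,1])-R0)
for n,a in dict(ledL=(173,78,.056),ledL2=(186,480,.056),ledR=(475,78,.056),ledR2=(460,480,.056),lipL=(112,480,.061),lipR=(533,480,.061),lipL1=(93,90,.061),lipR1=(553,90,.061),chL_in=(97,508,.066),chR_in=(548,508,.066),chL=(83,533,.066),chR=(562,533,.066),oldL=(127,73,.063),oldR=(519,72,.063)).items(): print(n,at(*a))
E
```

```text
ledL [ 23.2899 -15.1576  56.    ]
ledL2 [23.6685 97.8457 56.    ]
ledR [-23.6488 -15.31    56.    ]
ledR2 [-24.1745  97.697   56.    ]
lipL [35.9247 95.6942 61.    ]
lipR [-36.2881  95.4697  61.    ]
lipL1 [ 35.1839 -12.3542  61.    ]
lipR1 [-35.2809 -12.5827  61.    ]
chL_in [ 38.0997 102.1151  66.    ]
chR_in [-38.5272 101.8778  66.    ]
chL [ 40.7805 109.9324  66.    ]
chR [-41.2388 109.6793  66.    ]
oldL [ 29.6233 -16.6277  63.    ]
oldR [-29.708  -17.0638  63.    ]
```

The rack measurement is within about 0.3 mm of the given sizes. Next is the open mould.

```bash
python3 - <<'E'
from h import *
d=np.load('mould.npz');O,F=d['O'],d['F']
arm.movep(O+F[:,2]*.19,toolq(F,-1)); arm.pause(.15); stat(); im,_,_=wsnap('w9')
cv2.imwrite('pics/w9z.png',cv2.resize(im[70:290,240:460],None,fx=2.7,fy=2.7,interpolation=cv2.INTER_CUBIC))
E
```

```text
t 15.69 p [ 0.4934 -0.2867  0.2507] open 0.7475 F [0.0735 0.6185 0.4249]
```

View pics/w9z.png

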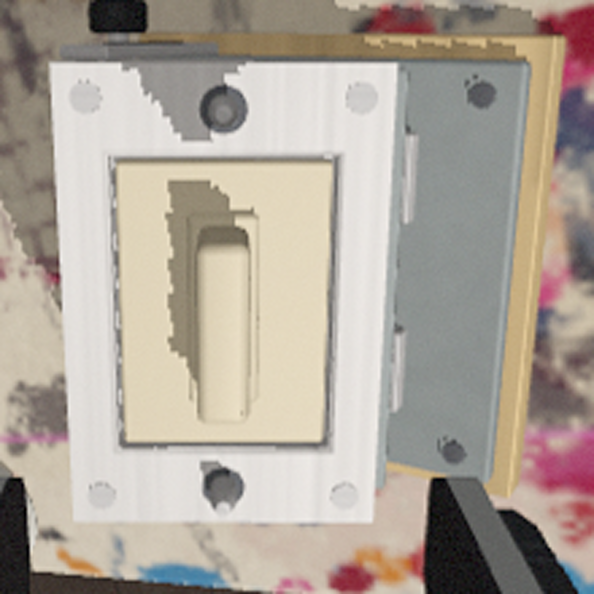

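```bash
python3 - <<'E'
from h import *
_,p,q=wload('w9'); d=np.load('mould.npz');O,F=d['O'],d['F']
def m(x,y,h):
    r=wristray(p,q,240+(x+.5)/2.7-.5,70+(y+.5)/2.7-.5); return F.T@(onplane(r,O+F[:,2]*h,F[:,2])-O)*1000
for n,x,y,h in [('rib',198,247,.027),('rib',248,247,.027),('rib',246,421,.027),('rib',200,421,.027),('pl',118,162,-.001),('pl',334,160,-.001),('pl',326,442,-.001),('pl',125,443,-.001),('face',49,63,0),('face',400,63,0),('face',373,522,0),('face',75,522,0),('pock',112,157,0),('pock',340,155,0),('pock',331,447,0),('pock',120,447,0)]: print(n,m(x,y,h))
print(Rot.from_quat(q).as_matrix().T@F)
E
```

```text
rib [  6.3084 -23.8695  27.    ]
rib [ -6.181  -23.8887  27.    ]
rib [-6.0468 23.1303 27.    ]
rib [ 6.1264 23.1473 27.    ]
pl [ 28.7588 -41.2073  -1.    ]
pl [-30.061  -41.8422  -1.    ]
pl [-30.6468  41.8121  -1.    ]
pl [29.3918 42.2206 -1.    ]
face [ 45.9565 -67.2044   0.    ]
face [-46.4193 -67.3578  -0.    ]
face [-45.7939  68.0092  -0.    ]
face [45.3716 68.1291 -0.    ]
pock [ 30.2274 -42.6843   0.    ]
pock [-31.525  -43.3203   0.    ]
pock [-32.0755  42.9817   0.    ]
pock [30.8059 43.0684  0.    ]
[[-0.0016  0.0016 -1.    ]
 [-1.     -0.0012  0.0016]
 [-0.0012  1.      0.0016]]
```

```bash
python3 - <<'E'
from h import *
d=np.load('mould.npz');O,F=d['O'],d['F']; q=toolq(F,-1)
c=O+F@[-.0003,.0001,0]
arm.move_gripper(0.5,50)
arm.line_to(c+F[:,2]*.11,0.12,q)
arm.line_to(c+F[:,2]*.077,0.06); arm.pause(.1); stat()
arm.move_gripper(0.0,50); stat(); print(arm.read_wrist_torque())
p=np.array(arm.read_tool_pos()); print(F.T@(p-O))
for h,v in [(.003,.02),(.028,.05),(.10,.12)]:
    arm.line_to(p+F[:,2]*h,v); stat()
wsnap('w10')
E
```

```text
t 17.7 p [ 0.4805 -0.3424  0.1528] open 0.4972 F [-0.2028 -0.1715  0.2484]
t 18.07 p [ 0.4806 -0.3422  0.1528] open 0.1532 F [0.5366 1.4728 2.7456]
[ 0.5837 -0.0722 -0.0555]
[-0.0006  0.0004  0.0775]
t 18.39 p [ 0.4808 -0.3407  0.1553] open 0.1527 F [ 0.5298  0.1932 -1.0865]
t 19.04 p [ 0.4837 -0.3286  0.1773] open 0.1495 F [-0.1274 -0.1818 -0.6102]
t 19.79 p [ 0.4912 -0.294   0.239 ] open 0.1498 F [ 0.5219  0.1849 -2.2646]
```

View pics/w10.png

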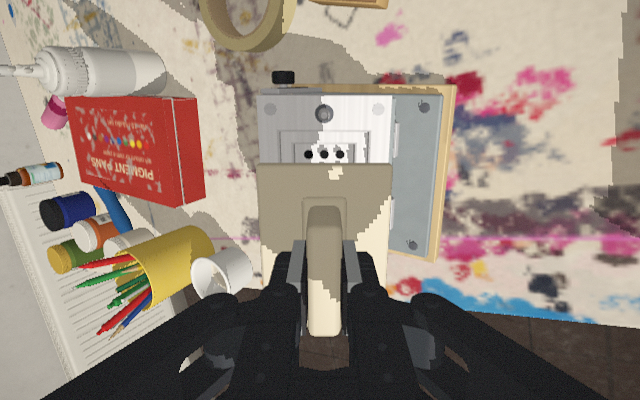

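The casting came out straight. I'll check how it sits in the tool and move it over the rack.

```bash
python3 - <<'E'
from h import *
_,p,q=wload('w10'); R=Rot.from_quat(q).as_matrix()
for u,v in [(258,163.5),(392,163.5)]: print(R.T@(onplane(wristray(p,q,u,v),p+R[:,0]*.0785,R[:,0])-p)*1000)
F=mframe(np.radians(-5.8),0); q=toolq(F,-1); c=np.array([.4718,-.1018,0])+F@[-.0002,.050,0]
arm.movep([.50,-.2,.27],q)
arm.movep(c+[0,0,.24],q)
arm.line_to(c+[0,0,.175],.1,q); arm.pause(.2); stat(); print(F.T@(np.array(arm.read_tool_pos())-c)); im,_,_=wsnap('w11')
cv2.imwrite('pics/w11z.png',cv2.resize(im[80:300,220:430],None,fx=2.7,fy=2.7,interpolation=cv2.INTER_CUBIC))
E
```

```text
[ 78.5    -28.3823 -42.3878]
[ 78.5     28.9859 -42.4292]
t 21.88 p [ 0.5219 -0.1067  0.1757] open 0.1498 F [-0.6867  0.5266 -1.6234]
[0.     0.0004 0.1757]
```

View pics/w11z.png

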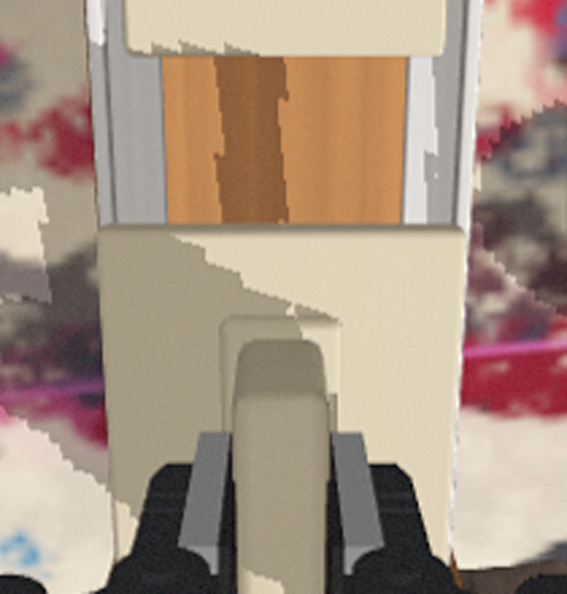

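```bash
python3 - <<'E'
from h import *
F=mframe(np.radians(-5.8),0); q=toolq(F,-1); c=np.array([.4718,-.1018,0])+F@[-.0008,.050,0]
arm.line_to(c+[0,0,.149],.05,q); arm.pause(.15); stat(); im,_,_=wsnap('w12')
cv2.imwrite('pics/w12z.png',cv2.resize(im[80:300,220:430],None,fx=2.7,fy=2.7,interpolation=cv2.INTER_CUBIC))
E
```

```text
t 22.75 p [ 0.5219 -0.106   0.1493] open 0.1528 F [ 0.6336 -0.0549 -0.9773]
```

View pics/w12z.png

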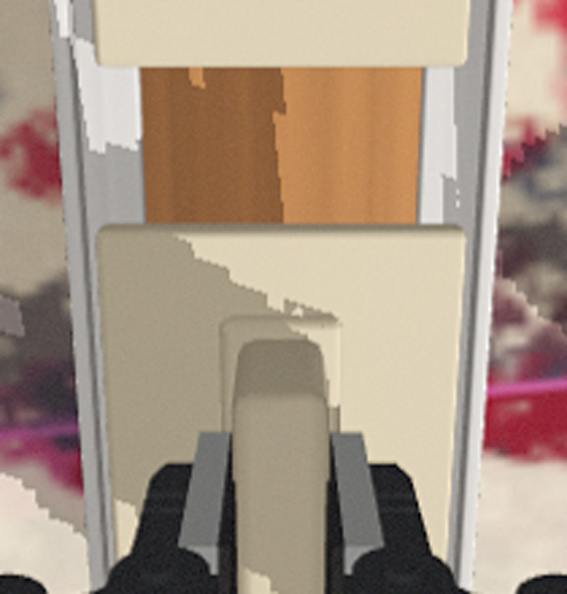

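Centred: the casting's plate spans 97 to 466 and the ledge gap 146 to 417 in the crop, both centred near 281. I'll lower it to contact.

```bash
python3 - <<'E'
from h import *
F=mframe(np.radians(-5.8),0); q=toolq(F,-1); c=np.array([.4718,-.1018,0])+F@[-.0008,.050,0]
arm.line_to(c+[0,0,.145],.03,q)
z=.145; fs=[]
while z>.136:
    z-=.0006; arm.line_to(c+[0,0,z],0.03); f=np.mean([arm.read_ft_force()[2] for _ in range(5)]); fs.append((round(z,4),round(f,2)))
    if f>2: break
print(fs); stat(); print(arm.read_wrist_torque())
E
```

```text
[(0.1444, np.float64(-1.13)), (0.1438, np.float64(-1.49)), (0.1432, np.float64(-1.79)), (0.1426, np.float64(-0.75)), (0.142, np.float64(-0.76)), (0.1414, np.float64(-1.46)), (0.1408, np.float64(3.97))]
t 24.83 p [ 0.5216 -0.106   0.1413] open 0.1582 F [-1.6932  0.6092  3.9665]
[-0.0038  0.3244  0.0227]
```

Contact came at 0.141 m, as predicted for the shoulders on the ledges. Releasing now.

```bash
python3 - <<'E'
from h import *
arm.move_gripper(0.4); stat(); p=np.array(arm.read_tool_pos())
arm.line_to(p+[0,0,.04],0.06); arm.line_to(p+[0,0,.14],0.2); arm.pause(.2); stat(); im,_,_=wsnap('w13')
cv2.imwrite('pics/t13.png',cv2.resize(snapshot('top')[130:250,160:480],None,fx=2.4,fy=2.4,interpolation=cv2.INTER_CUBIC))
cv2.imwrite('pics/s13.png',snapshot('scene'))
E
```

```text
t 25.17 p [ 0.5217 -0.1061  0.1406] open 0.4047 F [ 1.0497 -0.1833  0.5034]
t 26.83 p [ 0.521  -0.1061  0.279 ] open 0.3994 F [ 1.0617 -0.3872  0.7388]
```

View pics/w13.png

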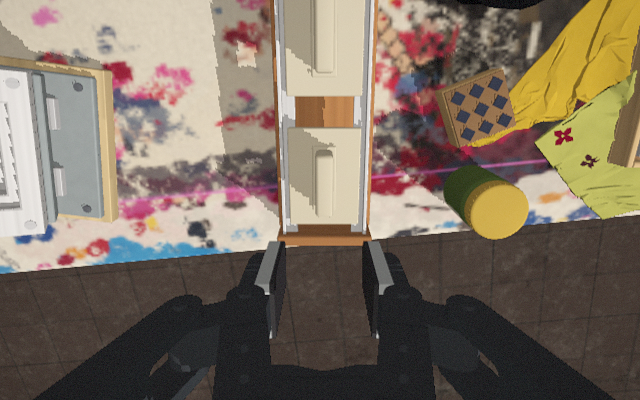

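View pics/s13.png

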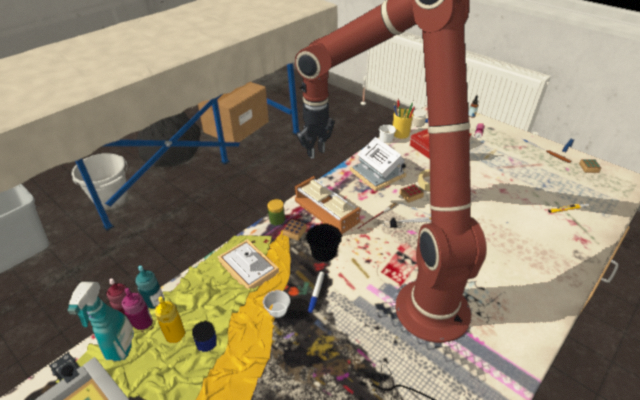

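View pics/t13.png

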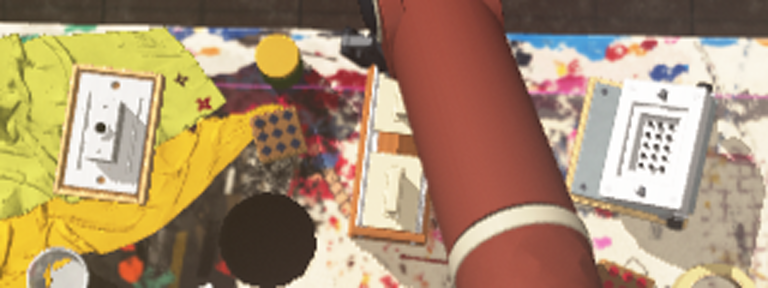

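The casting hangs between the lips at about (325,175). The old block and the bystanders look undisturbed, and the cover is in the tray. One numeric check, then I hand in.

```bash
python3 - <<'E'
from h import *
im,p,q=wload('w13'); F=mframe(np.radians(-5.8),0); R0=np.array([.4718,-.1018,0])
hsv=cv2.cvtColor(im,cv2.COLOR_BGR2HSV); m=cv2.inRange(hsv,(18,25,90),(32,90,255)); m[:110]=0;m[228:]=0;m[:,:284]=0;m[:,368:]=0
m=cv2.morphologyEx(m,cv2.MORPH_OPEN,np.ones((3,3)))
c=max(cv2.findContours(m,0,2)[0],key=cv2.contourArea)[:,0]
for s in ((1,1),(1,-1),(-1,1),(-1,-1)):
    u,v=c[np.argmax(c@np.array(s))]; print((u,v),1000*F.T@(onplane(wristray(p,q,u,v),[0,0,.063],[0,0,1])-R0))
stat(); ticket.finish_job()
E
```

```text
(np.int32(357), np.int32(223)) [-28.8249  90.7491  63.    ]
(np.int32(360), np.int32(128)) [-28.9497   8.4896  63.    ]
(np.int32(290), np.int32(222)) [29.645  89.8097 63.    ]
(np.int32(289), np.int32(127)) [28.1149  7.6859 63.    ]
t 26.98 p [ 0.5214 -0.106   0.2798] open 0.3973 F [-0.4088 -0.7076  0.6891]
the job is handed in; nothing more can be done
```

I lifted the cover off its dowels along the mould's normal and laid it flat, hat up, in the cork-lined tray. I then drew the casting straight out by its grip and hung it by its shoulders in the rack's free half. The job was handed in at 27 s of robot time, with no verdict reported.

- **Cover:** just before it was set down, the tray gaps were 5.0 and 5.1 mm at the sides and 5.5 mm at the near end, against a nominal 5 mm all round. It touched down at the expected height with about 6 N.
- **Casting:** it touched down at the height expected for shoulders on the ledges, with about 4 N. Afterwards its shoulder plate read about x = -29 to +29 mm and y = 8 to 90 mm in the rack frame, at the ledge-seated height. That leaves it between the lips, and clear of the old block and the end cheek.
- **Relief face:** it cannot be seen from above. That it touches nothing follows from where the casting sits and the height at which it touched down.
- **Other things:** the last pictures show the old block and the bystanders in view looking undisturbed. I judged this by eye, not by measurement, and the arm hides part of the last top view.

No check failed. The only disagreement was between cameras: the top and wrist views differed by about 2 mm on the tray and mould positions, and I used the wrist values.

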